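# Plug in the test pin and set the terminal cap

## Robot

A 7-joint arm with a two-finger parallel gripper is mounted at the origin on a cart in front of the work surface, level with it; the furniture and walls round the work are solid. World frame = base frame: x ahead of the robot, y to its left, z up, the work surface at z = 0. Lengths are in m, angles in rad, forces in N, time in s.
With the tool pointing down it reaches from about 0.425 to 0.925 m from the base axis. Payload 6.8 kg.
Tool frame: the origin (TCP) lies at the very end of the fingers, on their centre line; the grasp point (between the pads) lies 19 mm behind it; z points along the fingers, y is the line along which they close (so a half turn about z gives the same grasp; the last joint's range is limited). The gripper opens to 85 mm and grips with 20 to 120 N. Pads are 22 mm wide; open, the fingers measure 114 mm over their backs; the gripper's body (76 mm by 85 mm) begins 54 mm behind the grasp point. The pads swing forward as they close: fully open they stand 13 mm farther back than shut.
Start: joints at [1.205, 0.477, 0.022, 1.555, -0.011, 1.109, -0.083], TCP at [0.172, -0.653, 0.231] pointing down, gripper open.
Joint ranges: [-2.96, 2.96], [-0.34, 2.1], [-1.41, 1.46], [0.24, 2.44], [-1.37, 4.51], [0.17, 1.92], [-2.96, 2.96]. Speed limits (rad/s): [2.39, 2.39, 3.14, 3.14, 3.14, 3.14, 3.14].

## Interface

Orientations are given as a unit quaternion [w, x, y, z].
In Python, from station import monitor, eyes, bot gives the robot as it stands.
- The arm moves only by the shell command python3 -m creep FILE [FORCE], which reads ROWS from the file FILE. ROWS is one flat JSON list of numbers that holds 1 to 20 rows one after another, with no inner brackets; each row has 5 numbers: dx, dy, dz in shares of the most that a row can go, 1 being 50 mm, then a turn about the tool's z in fractions of the full range, 1 being 2 pi rad, then the opening from 0.0 (shut) to 1.0 (fully open); each row shifts and turns the commanded pose from where the row before left it, along the tool's axes as they then stand; what a row does not reach is not made up. A row lasts 1/10 s, in which the tool goes at most 0.05 m and 0.15 rad, less where a joint would pass 70% of its speed; a pose out of reach is approached as far as the arm can. The fingers move at their own pace and stop on an object; FORCE is the grip in N (left out, the last holds). Time passes only in rows, so rows that do not move let the fingers close. It prints the time, the measured TCP pose, the force, the opening and the grip force at its end. A shift or turn number past 1, either way, is cut back to 1. Input that does not fit is refused with a message, and nothing moves.
- monitor.get_obs(): the state, without advancing time (a new reading comes with each control period).
- eyes.read_camera(name): name is "scene" or "side" or "wrist"; returns the picture (384x512x3 uint8, blue, green, red); there is no depth.
- eyes.camera_info(name): a dict with "vertical_fov" (degrees; the focal length in pixels is half the picture's height over the tangent of half this angle, whatever the lens; pixels are square), "cx", "cy" (the principal point, pixels), "view" (4x4, takes a point from world to camera coordinates); the wrist camera has in their place "hand_eye" (4x4, takes a point from camera to tool coordinates, whose origin is the TCP and whose axes are the flange's). Camera axes: x right, y up, looking along -z (the intrinsics and any distortion apply to the point x, -y, -z); pixel columns grow to the right and rows downward; lengths in m; the calibration is good to about 2 mm. A picture is of the moment at which its call begins: read the wrist's pose just before it. camera_info takes no time and is no camera call.
- bot.hand_in(): hands the job in; it is judged then, once.
The state is a dict: "t": time; "q": joint angles; "joint_vel": joint speeds; "joint_torque": joint torques, N m; "eef_pos": TCP position; "tool_rot": TCP orientation; "contact_force": force on the tool from outside, world axes, zero at the start; "torque": the same for the moment, N m; "gripper_width": opening from 0.0 (shut) to 1.0 (fully open); "grasp_force": force on a finger pad.
Only numpy, scipy, OpenCV 4.12 (cv2) and the standard library are available. Lean on these libraries where they do the work, as an engineer would, in place of code of your own. Each camera call takes 0.05 s, during which the arm holds its last target. There are 200 camera calls.

## Task

Take the test pin out of its stand and plug it fully home into the socket of the terminal block. Leave it there; then screw the block's knurled cap down clockwise until it bottoms out, back it off a quarter turn so the contact is not crushed, and finish with the gripper still holding the cap there, without letting go. Do not disturb the multimeter, the parts box or the reel of wick.

Things in the scene. Friction and masses are not known exactly. Their poses are not given: they have to be found in the camera images.
- block: Terminal block, fixed to the desk: aluminium body 50 x 166 mm (x, y), its top 40 mm above the desk, on a black base 68 x 184 x 6 mm. Origin: centre of the underside; y along its length. The socket is on its centre line at y = -50 mm, the post with the knurled cap at y = +50 mm. Yaw and place vary.
- socket (a point): Centre of the mouth of the socket, level with the block's top (40 mm above the desk): a vertical round hole 9.5 mm wide (mouth chamfered 2 mm all round to 13.5 mm) and 32 mm deep.
- cap: Black knurled cap, 35 mm wide, 28 mm tall, captive on a vertical threaded post, started but not screwed down. Origin: centre of its underside, 54 mm above the desk when bottomed on its 30 mm steel collar. White index line on top along its +x, centre to rim. Right-hand thread, 8 mm lead: clockwise from above it sinks 1.27 mm per rad. Slight friction (0.06 N m); stays where left.
- cap_grip (a point): Point on the cap's axis 16 mm above its underside (12 mm under its top): where to grip it from above; turns and rises with the cap. 70 mm above the desk when bottomed.
- cap_turn (a joint): How far the cap is unscrewed, rad: 0 is bottomed out (a hard stop), growing counter-clockwise seen from above; starts from 2.0 to 3.2, so 2.5 to 4 mm of thread shows under the cap; stops at 4.5. The top of the cap starts up to 86 mm above the desk.
- stand: Grey pin stand, fixed: 40 x 40 mm body, top 36 mm above the desk, on a base 64 x 64 x 5 mm; the pin stands upright in its central hole, 11 mm wide and 31 mm deep. Origin: centre of the underside. It may stand left or right of the block.
- pin: Test pin, about 50 g, 70 mm long, upright in the stand. Origin: centre of the tip, z up along the pin. Steel shank 7 mm wide, 30 mm long, tapered tip; then a black flange 20 mm wide, 4 mm thick; then a round black handle 16 mm wide from 34 to 70 mm (grip at 56). The flange rests on the stand's top, and on the block's top when fully home, the tip then 30 mm below the mouth.
- pin_tip (a point): The tip of the pin, at its origin.
- multimeter: Black and orange multimeter 140 x 70 x 43 mm lying at the right; bystander. Origin: centre of the underside.
- parts_box: White open compartment box 68 x 118 x 26 mm at the left; bystander. Origin: centre of the underside.
- wick_reel: Small reel 39 x 36 x 12 mm lying at the back left; bystander. Origin: centre of the underside.

How it is judged:
By the outcome, as a careful person would: the job done as asked, in the order asked, and still so for the second after the job is handed in, while the arm keeps its last pose, push and grip.
It also fails if it takes over 69 s, if anything falls off the work surface, if the arm or the gripper's body presses on something with over 40 N, if the wrist force passes 120 N, or if a joint passes its speed limit or range.

## Working session

There is one attempt and no reset: what is moved stays moved. The work goes in short steps, Python scripts to look and compute and a shell command to move; the robot and the scene stay as the last step left them, time stands still between calls to the robot, and variables do not carry over. Pictures are saved under pics/ and viewed, at most 10 in all, crops included, and the job is handed in when it is done.

```bash
ls; mkdir -p pics
python3 - <<'E'
from station import monitor, eyes, bot
import cv2, numpy as np
o=monitor.get_obs()
for k,v in o.items(): print(k,np.round(v,4))
for n in ("scene","side","wrist"):
    i=eyes.camera_info(n); print(n,{k:np.round(v,4).tolist() if not isinstance(v,str) else v for k,v in i.items()})
a=eyes.read_camera("scene");b=eyes.read_camera("side");c=eyes.read_camera("wrist")
for n,p in zip("abc",(a,b,c)): cv2.imwrite(f"pics/{n}.png",p)
cv2.imwrite("pics/scene0.png",cv2.resize(a,(800,600),interpolation=cv2.INTER_CUBIC))
cv2.imwrite("pics/side0.png",cv2.resize(b,(800,600),interpolation=cv2.INTER_CUBIC))
E
```

```text
pics
t 0.0
q [ 1.2049  0.4778  0.0224  1.5564 -0.0115  1.1093 -0.0831]
joint_vel [0.0001 0.0004 0.0011 0.0029 0.0005 0.0013 0.0005]
joint_torque [ 0.00000e+00 -5.96447e+01  1.60810e+00 -2.81194e+01  1.25000e-02
  9.50000e-03 -0.00000e+00]
eef_pos [ 0.1719 -0.6522  0.2303]
tool_rot [-9.000e-04  9.917e-01  1.285e-01 -2.000e-04]
contact_force [ 0.3154 -0.726  -0.2481]
torque [ 0.0429  0.0144 -0.0473]
grasp_force 0.0
gripper_width 0.9973
scene {'vertical_fov': 56.069, 'cx': 252.6404, 'cy': 199.5874, 'view': [[0.5189, -0.8548, 0.0068, -0.2952], [0.3253, 0.2048, 0.9232, -0.2434], [-0.7905, -0.4768, 0.3843, -0.9324], [0.0, 0.0, 0.0, 1.0]]}
side {'vertical_fov': 44.3166, 'cx': 256.233, 'cy': 187.2239, 'view': [[-0.9981, -0.0587, -0.0205, 0.5389], [0.016, -0.5615, 0.8273, -0.099], [-0.0601, 0.8254, 0.5613, -1.424], [0.0, 0.0, 0.0, 1.0]]}
wrist {'vertical_fov': 70.163, 'cx': 253.4176, 'cy': 192.6298, 'hand_eye': [[0.0002, 0.9584, 0.2854, 0.0722], [1.0, 0.0, -0.0007, -0.0004], [-0.0007, 0.2854, -0.9584, -0.1428], [0.0, 0.0, 0.0, 1.0]]}
```

View pics/scene0.png

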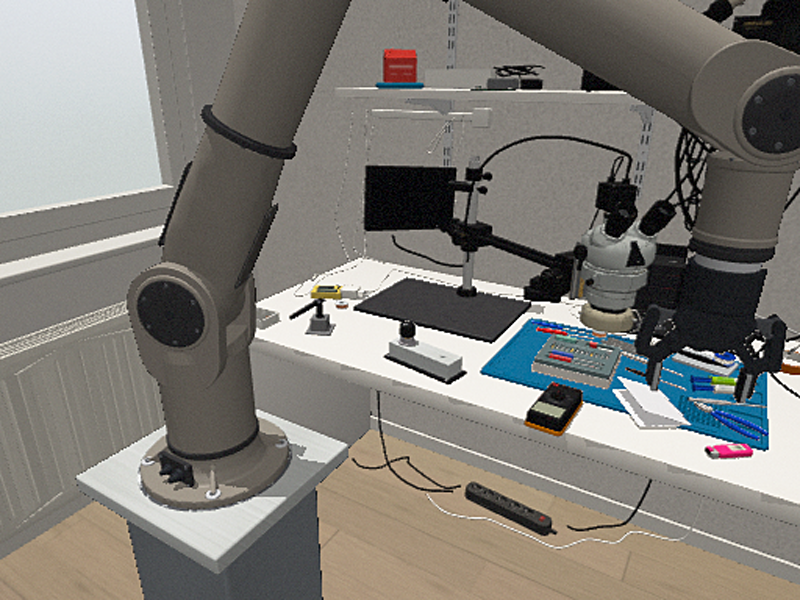

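View pics/side0.png

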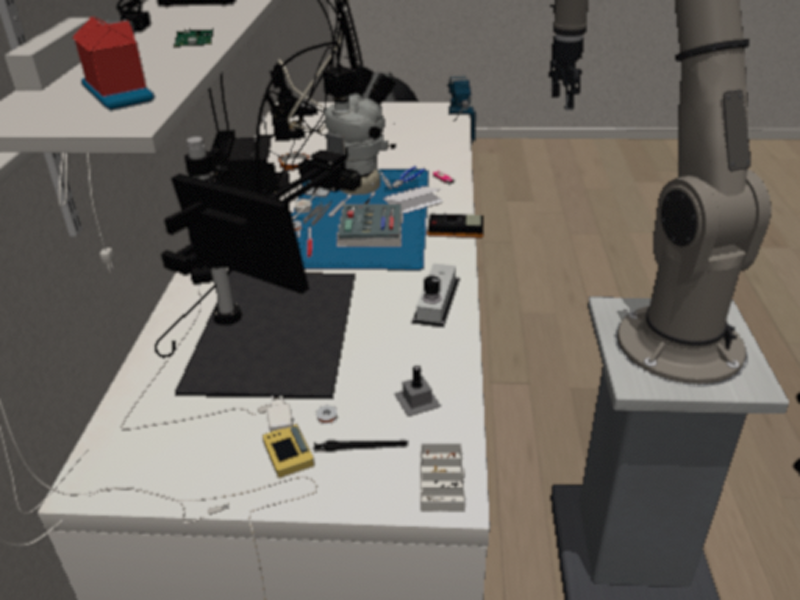

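The scene view shows the block at (425,358) with its cap at (408,330) and the stand at (320,322). The side view shows the pin top at (417,370), the stand at (417,395), the cap top at (432,281) and the block's far end near (447,268).

```bash
cat > h.py <<'E'
from station import monitor, eyes, bot
import cv2, numpy as np
from scipy.spatial.transform import Rotation as R
def tool(o=None):
    o=o or monitor.get_obs(); T=np.eye(4); q=np.array(o["tool_rot"])
    T[:3,:3]=R.from_quat(q[[1,2,3,0]]).as_matrix(); T[:3,3]=o["eef_pos"]; return T
def c2w(name,T=None):
    i=eyes.camera_info(name)
    return T@np.array(i["hand_eye"]) if name=="wrist" else np.linalg.inv(np.array(i["view"]))
def ray(name,u,v,z,C):
    i=eyes.camera_info(name); f=192/np.tan(np.radians(i["vertical_fov"])/2)
    d=C[:3,:3]@np.array([(u-i["cx"])/f,-(v-i["cy"])/f,-1.]); p=C[:3,3]
    return p+d*(z-p[2])/d[2]
def proj(name,P,C):
    i=eyes.camera_info(name); f=192/np.tan(np.radians(i["vertical_fov"])/2)
    c=np.linalg.inv(C)@np.append(P,1); return np.array([i["cx"]-f*c[0]/c[2], i["cy"]+f*c[1]/c[2]])
def rows(dw,T=None):
    "world shift -> tool axes"
    T=tool() if T is None else T; return np.round(T[:3,:3].T@np.array(dw),4)
E
python3 - <<'E'
from h import *
s=512/800
for n,l in (("side",[("pin top",417,370,.076),("cap top",432,281,.085),("base far",447,262,.006),("block near base",430,325,.0),("meter",455,225,.043),("box",442,478,.026),("reel",327,413,.012)]),("scene",[("pin",320,305,.076),("cap",408,324,.085),("base R corner",467,370,0),("base front",452,381,0),("base L",384,352,0)])):
    C=c2w(n)
    for t,u,v,z in l: print(n,t,ray(n,u*s,v*s,z,C).round(3))
print(tool().round(3))
E
```

```text
side pin top [0.499 0.186 0.076]
side cap top [ 0.48  -0.078  0.085]
side base far [ 0.45  -0.279  0.006]
side block near base [ 0.483 -0.046 -0.   ]
side meter [ 0.432 -0.385  0.043]
side box [0.453 0.379 0.026]
side reel [0.653 0.229 0.012]
scene pin [0.483 0.16  0.076]
scene cap [ 0.48  -0.087  0.085]
scene base R corner [ 0.502 -0.224  0.   ]
scene base front [ 0.441 -0.218  0.   ]
scene base L [ 0.48  -0.025  0.   ]
[[ 0.967  0.255 -0.     0.172]
 [ 0.255 -0.967  0.001 -0.652]
 [-0.    -0.001 -1.     0.231]
 [ 0.     0.     0.     1.   ]]
```

The manual's scale: shifts go in shares of 50 mm and turns go in shares of 2 pi rad. Converting my numbers, 0.032 m is 0.64, -0.023 m is -0.46.

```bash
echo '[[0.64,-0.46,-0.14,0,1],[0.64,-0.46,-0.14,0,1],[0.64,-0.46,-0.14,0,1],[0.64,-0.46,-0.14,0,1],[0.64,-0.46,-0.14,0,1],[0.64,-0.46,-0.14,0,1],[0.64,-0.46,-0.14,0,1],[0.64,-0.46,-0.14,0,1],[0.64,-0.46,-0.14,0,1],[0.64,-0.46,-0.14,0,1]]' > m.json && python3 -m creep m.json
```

```text
refused: ROWS must be one flat list, 5 numbers to a row, no inner brackets. Nothing was moved.
```

Nothing moved. I misread the format; it is one flat list, 5 numbers to a row, no inner brackets. Resending.

```bash
echo '[0.64,-0.46,-0.14,0,1,0.64,-0.46,-0.14,0,1,0.64,-0.46,-0.14,0,1,0.64,-0.46,-0.14,0,1,0.64,-0.46,-0.14,0,1,0.64,-0.46,-0.14,0,1,0.64,-0.46,-0.14,0,1,0.64,-0.46,-0.14,0,1,0.64,-0.46,-0.14,0,1,0.64,-0.46,-0.14,0,1]' > m.json && python3 -m creep m.json && echo '[0.3,-0.82,0,0,1,0.3,-0.82,0,0,1,0.3,-0.82,0,0,1,0.3,-0.82,0,0,1,0.3,-0.82,0,0,1,0.3,-0.82,0,0,1,0.3,-0.82,0,0,1,0.3,-0.82,0,0,1,0,0,0,0,1,0,0,0,0,1,0,0,0,0,1]' > m.json && python3 -m creep m.json
python3 - <<'E'
from h import *
o=monitor.get_obs(); T=tool(o); a=eyes.read_camera("wrist"); np.save("T1.npy",T)
print(o["t"],T.round(4).tolist(),np.round(o["q"],2)); cv2.imwrite("pics/w1.png",a)
cv2.imwrite("pics/w1b.png",cv2.resize(a,(800,600),interpolation=cv2.INTER_CUBIC))
E
```

```text
t: 1.15
eef_pos: [0.4235, -0.3473, 0.3015]
tool_rot: [-0.0, 0.992, 0.129, -0.0]
contact_force: [0.2, -0.3, -0.3]
gripper_width: 1.003
grasp_force: 0.0
t: 2.25
eef_pos: [0.4551, -0.0023, 0.3011]
tool_rot: [0.0, 0.992, 0.128, -0.0]
contact_force: [0.5, 0.5, -0.4]
gripper_width: 1.001
grasp_force: 0.0
2.25 [[0.9674, 0.2532, -0.0006, 0.4551], [0.2532, -0.9674, -0.0005, -0.0023], [-0.0007, 0.0004, -1.0, 0.3011], [0.0, 0.0, 0.0, 1.0]] [ 0.3   0.07 -0.46  1.94  0.03  1.14 -1.48]
```

View pics/w1b.png

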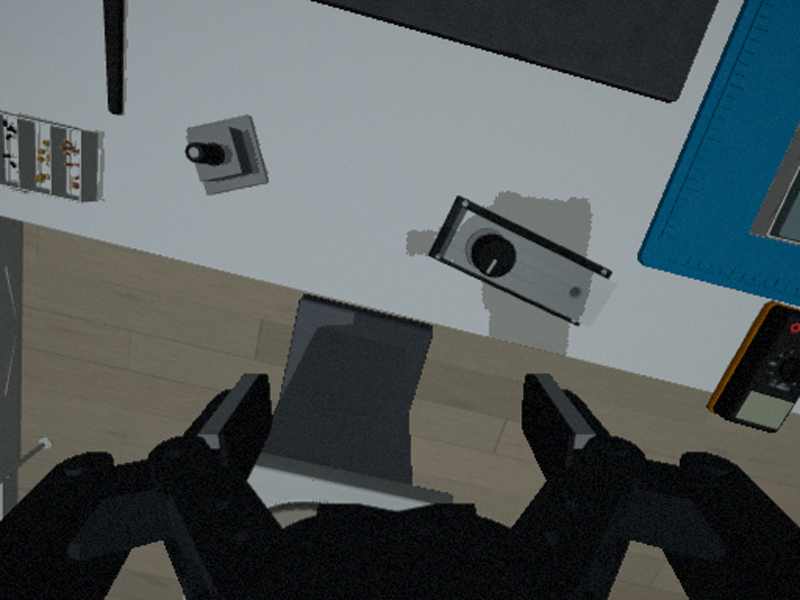

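Wrist view: the stand base corners are at about (185,131), (249,114), (268,182) and (207,194), with the pin top at (193,152). The cap top is centred at (492,255) with its index line pointing to (487,274). The socket is at (575,292), and the base corners are (459,196), (611,270), (579,324) and (431,254).

Run:
```python
from h import *
T=np.load("T1.npy");C=c2w("wrist",T);s=512/800
for t,u,v,z in [("c",185,131,.005),("c",249,114,.005),("c",268,182,.005),("c",207,194,.005),("pin top",193,152,.076),("cap",492,254,.085),("capline end",487,274,.085),("socket",575,292,.04),("b",459,196,.006),("b",611,270,.006),("b",579,324,.006),("b",431,254,.006)]:
    print(t,ray("wrist",u*s,v*s,z,C).round(4))
```

```text
c [0.5116 0.2213 0.005 ]
c [0.542  0.1644 0.005 ]
c [0.4851 0.1364 0.005 ]
c [0.4583 0.1933 0.005 ]
pin top [0.4994 0.18   0.076 ]
cap [ 0.4823 -0.0794  0.085 ]
capline end [ 0.4647 -0.0808  0.085 ]
socket [ 0.4618 -0.1821  0.04  ]
b [ 0.5202 -0.0503  0.006 ]
b [ 0.4884 -0.2265  0.006 ]
b [ 0.4237 -0.2164  0.006 ]
b [ 0.4569 -0.0394  0.006 ]
```

In the tool's units: -0.0275 m is -0.55, 0.0234 m is 0.468.

```bash
echo '[0.296,-0.55,0.468,0,1,0.296,-0.55,0.468,0,1,0.296,-0.55,0.468,0,1,0.296,-0.55,0.468,0,1,0.296,-0.55,0.468,0,1,0.296,-0.55,0.468,0,1,0,0,0,0,1,0,0,0,0,1,0,0,0,0,1]' > m.json && python3 -m creep m.json
python3 - <<'E'
from h import *
o=monitor.get_obs(); T=tool(o); a=eyes.read_camera("wrist"); np.save("T2.npy",T)
print(o["t"],T.round(4).tolist(),np.round(o["q"],2)); cv2.imwrite("pics/w2.png",a)
cv2.imwrite("pics/w2b.png",cv2.resize(a,(800,600),interpolation=cv2.INTER_CUBIC))
C=c2w("wrist",T)
for z in (.076,.04,.036): print(z,proj("wrist",[.4994,.179,z],C)*800/512)
E
```

```text
t: 3.2
eef_pos: [0.4997, 0.1793, 0.1613]
tool_rot: [0.0, 0.992, 0.127, 0.0]
contact_force: [-0.3, -0.2, -0.1]
gripper_width: 0.999
grasp_force: 0.0
3.2 [[0.9676, 0.2523, 0.0005, 0.4997], [0.2523, -0.9676, -0.0009, 0.1793], [0.0003, 0.001, -1.0, 0.1613], [0.0, 0.0, 0.0, 1.0]] [-0.02  0.37 -0.54  1.94  0.24  0.89 -2.  ]
0.076 [396.55145052 309.01857825]
0.04 [396.38242175 291.99760682]
0.036 [396.36623333 290.36745453]
```

View pics/w2b.png

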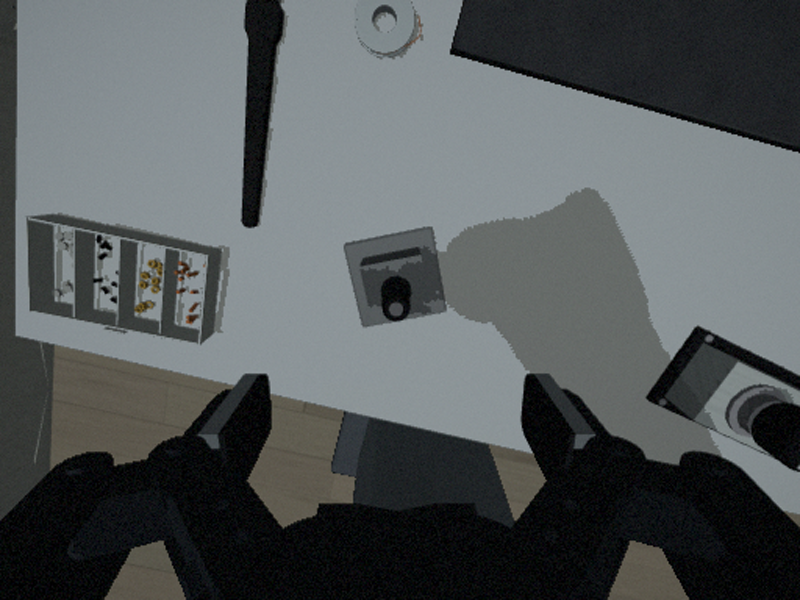

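The pin top is at (397,309), within a pixel of the predicted spot. I'm going down to grip it.

```bash
echo '[0,0,0.58,0,1,0,0,0.58,0,1,0,0,0.58,0,1,0,0,0.56,0,1,0,0,0,0,0.6,0,0,0,0,0.1,0,0,0,0,0.1,0,0,0,0,0.1,0,0,0,0,0.1,0,0,0,0,0.1,0,0,0,0,0.1,0,0,0,0,0.1]' > m.json && python3 -m creep m.json 60
```

```text
t: 4.45
eef_pos: [0.5001, 0.1814, 0.0473]
tool_rot: [0.0, 0.992, 0.128, 0.001]
contact_force: [-0.9, -1.7, 7.1]
gripper_width: 0.169
grasp_force: 58.4
```

In the tool's units: -0.03 m is -0.6, -0.02 m is -0.4.

```bash
echo '[0,0,-0.2,0,0.1,0,0,-0.4,0,0.1,0,0,-0.6,0,0.1,0,0,-0.6,0,0.1,0,0,-0.6,0,0.1,0,0,0,0,0.1,0,0,0,0,0.1]' > m.json && python3 -m creep m.json
python3 - <<'E'
from h import *
o=monitor.get_obs(); T=tool(o); a=eyes.read_camera("wrist"); np.save("T3.npy",T)
print(T.round(4).tolist(),np.round(o["q"],2)); cv2.imwrite("pics/w3.png",a)
x,y=128,140
cv2.imwrite("pics/w3b.png",cv2.resize(a[y:y+192,x:x+256],(800,600),interpolation=cv2.INTER_CUBIC))
C=c2w("wrist",T)
for z in (-.039,-.009,-.005): print(z,(proj("wrist",T[:3,3]+T[:3,:3]@[0,0,-z],C)-[x,y])*800/256)
dst=np.array([.0,0,0])
E
```

```text
t: 5.15
eef_pos: [0.4994, 0.1812, 0.167]
tool_rot: [-0.0, 0.992, 0.128, 0.001]
contact_force: [-1.1, 0.8, -1.3]
gripper_width: 0.166
grasp_force: 58.6
[[0.967, 0.2548, 0.0019, 0.4994], [0.2548, -0.967, 0.0003, 0.1812], [0.002, 0.0002, -1.0, 0.167], [0.0, 0.0, 0.0, 1.0]] [-0.02  0.37 -0.55  1.93  0.24  0.9  -2.  ]
-0.039 [393.0883879  240.42363727]
-0.009 [393.39347738 297.60109322]
-0.005 [393.44232345 306.75543727]
```

View pics/w3b.png

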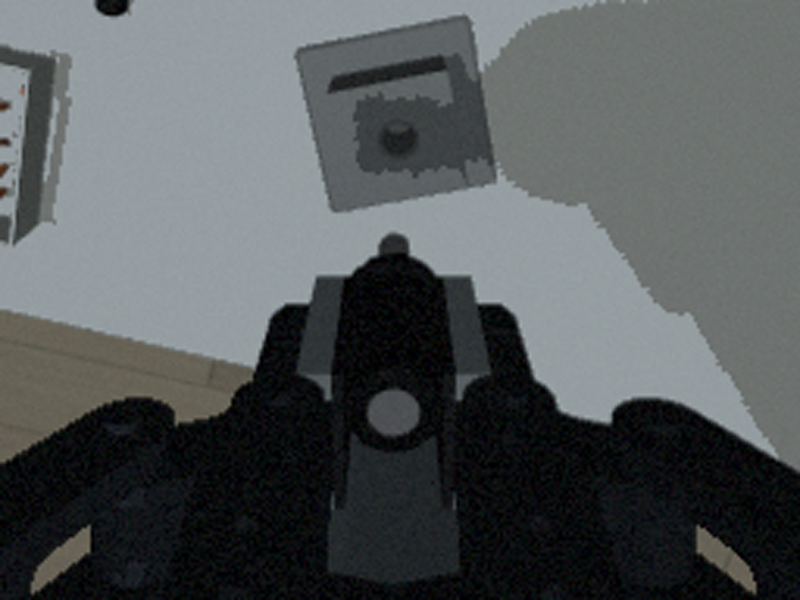

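The pin is gripped upright: its tip is at (395,243) in the crop, against a predicted (393,240) for the tool axis. Next I carry it to just above the socket.

In the tool's units: 0.038 m is 0.76, 0.03 m is 0.6.

```bash
echo '[-0.284,0.76,0,0,0.1,-0.284,0.76,0,0,0.1,-0.284,0.76,0,0,0.1,-0.284,0.76,0,0,0.1,-0.284,0.76,0,0,0.1,-0.284,0.76,0,0,0.1,-0.284,0.76,0,0,0.1,-0.284,0.76,0,0,0.1,-0.284,0.76,0,0,0.1,0,0,0.6,0,0.1,0,0,0.4,0,0.1,0,0,0,0,0.1,0,0,0,0,0.1,0,0,0,0,0.1]' > m.json && python3 -m creep m.json
python3 - <<'E'
from h import *
o=monitor.get_obs(); T=tool(o); a=eyes.read_camera("wrist"); np.save("T4.npy",T)
print(T.round(4).tolist(),np.round(o["q"],2)); cv2.imwrite("pics/w4.png",a)
x,y=168,140
cv2.imwrite("pics/w4b.png",cv2.resize(a[y:y+144,x:x+192],(800,600),interpolation=cv2.INTER_CUBIC))
C=c2w("wrist",T)
p=T[:3,3]
print("tip",(proj("wrist",p+T[:3,:3]@[0,0,.039],C)-[x,y])*800/192,"mouth under axis",(proj("wrist",[p[0],p[1],.04],C)-[x,y])*800/192)
E
```

```text
t: 6.6
eef_pos: [0.4633, -0.1818, 0.1166]
tool_rot: [0.0, 0.992, 0.129, 0.0]
contact_force: [0.0, -0.4, -0.1]
gripper_width: 0.165
grasp_force: 58.7
[[0.9668, 0.2556, 0.0009, 0.4633], [0.2556, -0.9668, -0.0001, -0.1818], [0.0008, 0.0004, -1.0, 0.1166], [0.0, 0.0, 0.0, 1.0]] [ 0.57  0.37 -0.39  2.06  0.2   0.75 -1.25]
tip [357.45181164 320.56610824] mouth under axis [356.94951055 252.13285074]
```

View pics/w4b.png

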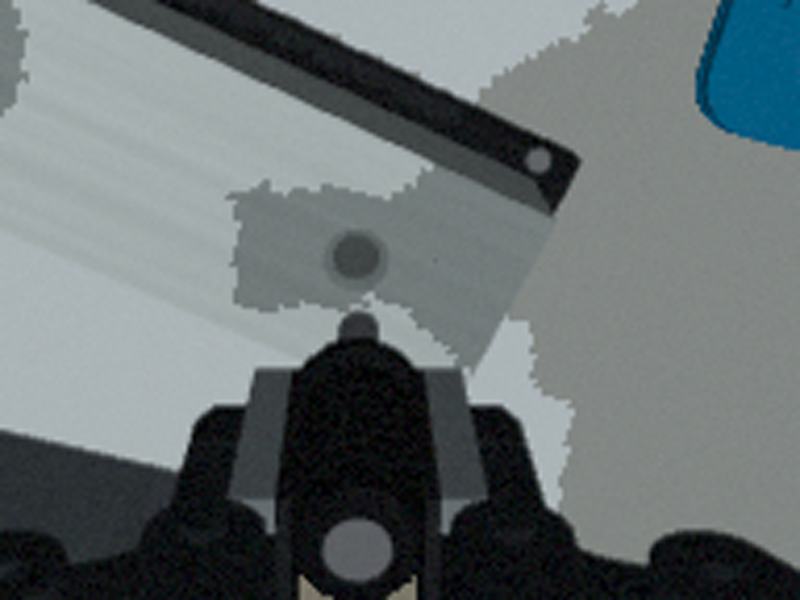

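The socket is at (357,257) and the pin tip at (358,325). Both sit the same few pixels below their predicted positions, so they are aligned.

In the tool's units: 0.015 m is 0.3, 0.01 m is 0.2.

```bash
echo '[0,0,0.3,0,0.1,0,0,0.3,0,0.1,0,0,0.2,0,0.1,0,0,0.1,0,0.1,0,0,0,0,0.1]' > m.json && python3 -m creep m.json; echo '[0,0,0.1,0,0.1,0,0,0.1,0,0.1,0,0,0.08,0,0.1,0,0,0.08,0,0.1,0,0,0,0,0.1]' > m.json && python3 -m creep m.json
```

```text
t: 7.15
eef_pos: [0.4626, -0.1819, 0.0708]
tool_rot: [-0.0, 0.992, 0.129, -0.0]
contact_force: [1.4, -0.5, -0.5]
gripper_width: 0.165
grasp_force: 58.7
t: 7.65
eef_pos: [0.4623, -0.182, 0.0523]
tool_rot: [-0.0, 0.992, 0.129, -0.0]
contact_force: [0.0, 0.5, -0.4]
gripper_width: 0.166
grasp_force: 58.7
```

In the tool's units: 0.001 m is 0.02.

```bash
echo '[0,0,0.02,0,0.1,0,0,0.02,0,0.1,0,0,0,0,0.1]' > m.json && python3 -m creep m.json; echo '[0,0,0.02,0,0.1,0,0,0.02,0,0.1,0,0,0,0,0.1]' > m.json && python3 -m creep m.json
```

```text
t: 7.95
eef_pos: [0.4629, -0.1821, 0.0513]
tool_rot: [0.0, 0.992, 0.129, 0.0]
contact_force: [-1.3, 0.2, 4.6]
gripper_width: 0.165
grasp_force: 59.6
t: 8.25
eef_pos: [0.463, -0.1821, 0.0512]
tool_rot: [0.001, 0.992, 0.128, 0.0]
contact_force: [-8.2, 3.4, 27.1]
gripper_width: 0.164
grasp_force: 62.0
```

The pin is home: 27 N at a hard stop, 4 mm above the grip height in the stand, as expected. I'll release it and go to the cap.

In the tool's units: -0.035 m is -0.7, -0.031 m is -0.62.

```bash
echo '[0,0,-0.03,0,0.1,0,0,0,0,1,0,0,0,0,1,0,0,0,0,1,0,0,0,0,1,0,0,-0.4,0,1,0,0,-0.6,0,1,0,0,-0.7,0,1,0,0,-0.7,0,1,0.294,-0.62,0,0,1,0.294,-0.62,0,0,1,0.294,-0.62,0,0,1,0,0,0,0,1,0,0,0,0,1,0,0,0,0,1]' > m.json && python3 -m creep m.json
python3 - <<'E'
from h import *
o=monitor.get_obs(); T=tool(o); a=eyes.read_camera("wrist"); np.save("T5.npy",T)
print(T.round(4).tolist(),np.round(o["q"],2)); cv2.imwrite("pics/w5.png",a)
x,y=168,100
cv2.imwrite("pics/w5b.png",cv2.resize(a[y:y+192,x:x+256],(800,600),interpolation=cv2.INTER_CUBIC))
C=c2w("wrist",T)
for n,P in (("cap",[.4823,-.0794,.085]),("cap2",[.4814,-.0841,.085]),("pin top",[.463,-.182,.08])): print(n,(proj("wrist",P,C)-[x,y])*800/256)
E
```

```text
t: 9.75
eef_pos: [0.4813, -0.082, 0.1701]
tool_rot: [0.0, 0.992, 0.128, -0.0]
contact_force: [-0.5, 0.0, 1.0]
gripper_width: 1.0
grasp_force: 0.0
[[0.9673, 0.2536, -0.0007, 0.4813], [0.2536, -0.9673, -0.0005, -0.082], [-0.0008, 0.0003, -1.0, 0.1701], [0.0, 0.0, 0.0, 1.0]] [ 0.44  0.28 -0.46  2.03  0.16  0.87 -1.43]
cap [259.47859815 298.54866372]
cap2 [274.91838051 305.58390287]
pin top [574.47901774 435.88399498]
```

View pics/w5b.png

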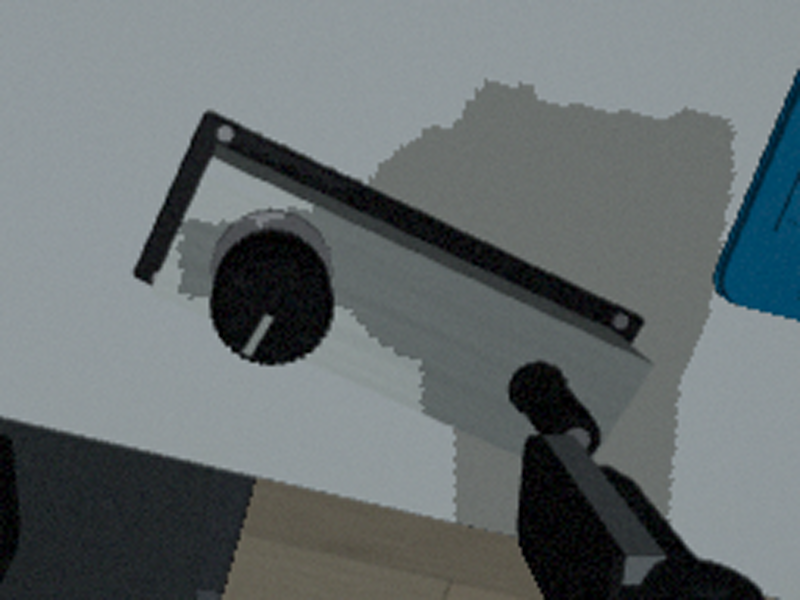

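The pin stands plugged, its flange on the block at (540,385). The cap's top face is centred near (272,304) and the index line points to (247,356), so the cap is about half a turn from the block's +x, or roughly 3.1 rad open. I'll wind the wrist back before gripping.

In the tool's units: 0.0016 m is 0.032, -0.0002 m is -0.004, -0.15 rad / 6.2832 = -0.0239.

```bash
echo '[-0.004,0.032,0,-0.0239,1,0,0,0,-0.0239,1,0,0,0,-0.0239,1,0,0,0,-0.0239,1,0,0,0,-0.0239,1,0,0,0,-0.0239,1,0,0,0,-0.0239,1,0,0,0,-0.0239,1,0,0,0,-0.0239,1,0,0,0,-0.0239,1,0,0,0,-0.0239,1,0,0,0,-0.0239,1,0,0,0,-0.0239,1,0,0,0,-0.0239,1,0,0,0,-0.0239,1,0,0,0,-0.0239,1,0,0,0,-0.0239,1,0,0,0,-0.0239,1,0,0,0,-0.0239,1,0,0,0,-0.0239,1]' > m.json && python3 -m creep m.json
echo '[0,0,0,-0.0223,1,0,0,0,0,1,0,0,0,0,1,0,0,0,0,1]' > m.json && python3 -m creep m.json
python3 - <<'E'
from h import *
o=monitor.get_obs(); T=tool(o); print(T.round(4).tolist(),np.round(o["q"],2)); 
C=c2w("wrist",np.load("T5.npy"))
c=ray("wrist",168+272*.32,100+304*.32,.086,C); e=ray("wrist",168+247*.32,100+356*.32,.086,C); s=ray("wrist",168+270*.32,100+317*.32,.086,C)
print(c,s,e,np.degrees(np.arctan2(*(e-s)[1::-1])), "shift tool", rows([c[0]-T[0,3],c[1]-T[1,3],.055-T[2,3]],T))
E
```

```text
t: 11.8
eef_pos: [0.4816, -0.084, 0.1701]
tool_rot: [-0.0, -0.06, 0.998, -0.0]
contact_force: [-0.4, -1.2, 0.5]
gripper_width: 0.998
grasp_force: 0.0
t: 12.2
eef_pos: [0.4818, -0.0831, 0.1703]
tool_rot: [-0.0, -0.126, 0.992, -0.0]
contact_force: [-0.6, 0.2, 0.2]
gripper_width: 0.999
grasp_force: 0.0
[[-0.9683, -0.2498, -0.0001, 0.4818], [-0.2498, 0.9683, -0.0003, -0.0831], [0.0002, -0.0003, -1.0, 0.1703], [0.0, 0.0, 0.0, 1.0]] [ 0.94  0.46 -1.11  2.    0.5   0.98  1.41]
[ 0.4828661  -0.08337158  0.086     ] [ 0.47903321 -0.08380536  0.086     ] [ 0.46609476 -0.08046423  0.086     ] 165.52068260621684 shift tool [-0.001  -0.0005  0.1153]
```

In the tool's units: 0.03 m is 0.6, 0.025 m is 0.5.

```bash
echo '[0,0,0.6,0,1,0,0,0.6,0,1,0,0,0.6,0,1,0,0,0.5,0,1,0,0,0,0,1,0,0,0,0,0.3,0,0,0,0,0.3,0,0,0,0,0.3,0,0,0,0,0.3,0,0,0,0,0.3,0,0,0,0,0.3]' > m.json && python3 -m creep m.json 50; python3 -c "
from h import *
o=monitor.get_obs();print(np.round(o['torque'],2),np.round(o['q'],2))"
```

```text
t: 13.3
eef_pos: [0.4827, -0.0828, 0.0566]
tool_rot: [0.001, -0.127, 0.992, -0.001]
contact_force: [-0.6, -0.1, 6.5]
gripper_width: 0.382
grasp_force: 48.9
[-0.15  0.26 -0.02] [ 0.79  0.62 -0.94  2.08  0.72  0.8   1.23]
```

In the tool's units: 0.0002 m is 0.004, 0.15 rad / 6.2832 = 0.0239.

```bash
echo '[0,0,0.004,0.0159,0.3,0,0,0.004,0.0239,0.3,0,0,0.004,0.0239,0.3,0,0,0.004,0.0239,0.3,0,0,0.004,0.0239,0.3,0,0,0.004,0.0239,0.3,0,0,0.004,0.0239,0.3,0,0,0,0,0.3]' > m.json && python3 -m creep m.json; python3 -c "
from h import *
o=monitor.get_obs();T=tool(o);print(np.degrees(np.arctan2(T[1,0],T[0,0])),np.round(o['torque'],2),np.round(o['q'],2))"
```

```text
t: 14.1
eef_pos: [0.4822, -0.0845, 0.0553]
tool_rot: [0.001, 0.366, 0.931, -0.002]
contact_force: [-2.5, -5.6, 9.1]
gripper_width: 0.382
grasp_force: 49.2
137.04926721328957 [-0.99  0.54 -0.05] [ 0.62  0.53 -0.71  2.09  0.54  0.7   0.37]
```

In the tool's units: 0.0002 m is 0.004, 0.0001 m is 0.002, 0.15 rad / 6.2832 = 0.0239.

```bash
echo '[0,0,0.004,0.0239,0.3,0,0,0.004,0.0239,0.3,0,0,0.004,0.0239,0.3,0,0,0.004,0.0239,0.3,0,0,0.004,0.0239,0.3,0,0,0.004,0.0239,0.3,0,0,0.004,0.0239,0.3,0,0,0.004,0.0239,0.3,0,0,0.004,0.0239,0.3,0,0,0.002,0.0159,0.3,0,0,0,0,0.3,0,0,0,0,0.3]' > m.json && python3 -m creep m.json; python3 -c "
from h import *
o=monitor.get_obs();T=tool(o);print(np.degrees(np.arctan2(T[1,0],T[0,0])),np.round(o['torque'],2),np.round(o['q'],2))"
```

```text
t: 15.3
eef_pos: [0.4798, -0.0848, 0.0533]
tool_rot: [0.001, 0.89, 0.455, -0.002]
contact_force: [-8.4, -5.7, 17.4]
gripper_width: 0.381
grasp_force: 50.0
54.16701995749228 [-1.09  1.92 -0.1 ] [ 0.34  0.46 -0.36  2.11  0.28  0.61 -0.84]
```

```bash
cat > s.py <<'E'
from h import *
o=monitor.get_obs();T=tool(o);print("yaw",np.degrees(np.arctan2(T[1,0],T[0,0])).round(2),"tq",np.round(o['torque'],2),"j7",np.round(o['q'][6],3),'f_tool',(T[:3,:3].T@np.array(o["contact_force"])).round(1))
E
echo '[-0.016,-0.006,-0.02,0.0159,0.3,0,0,0.002,0.0159,0.3,0,0,0.002,0.0159,0.3,0,0,0,0,0.3,0,0,0,0,0.3]' > m.json && python3 -m creep m.json 80; python3 s.py; echo '[0,0,0.002,0.0159,0.3,0,0,0,0.0159,0.3,0,0,0,0,0.3,0,0,0,0,0.3]' > m.json && python3 -m creep m.json; python3 s.py
```

```text
t: 15.8
eef_pos: [0.4793, -0.0844, 0.0532]
tool_rot: [0.0, 0.948, 0.317, -0.002]
contact_force: [-5.7, -4.1, 5.2]
gripper_width: 0.375
grasp_force: 80.0
yaw 37.02 tq [-0.76  1.1  -0.08] j7 -1.085 f_tool [-7.  -0.1 -5.2]
t: 16.2
eef_pos: [0.4792, -0.084, 0.053]
tool_rot: [0.0, 0.975, 0.221, -0.002]
contact_force: [-5.4, -3.4, 5.3]
gripper_width: 0.374
grasp_force: 80.0
yaw 25.57 tq [-0.61  1.14 -0.07] j7 -1.25 f_tool [-6.3  0.7 -5.3]
```

In the tool's units: 0.0001 m is 0.002, 0.05 rad / 6.2832 = 0.008.

```bash
for i in 1 2; do echo '[0,0,0.002,0.008,0.3,0,0,0,0,0.3,0,0,0,0,0.3]' > m.json && python3 -m creep m.json |tail -3|head -1; python3 s.py; done; echo '[0,0,0,0.008,0.3,0,0,0,0,0.3,0,0,0,0,0.3]' > m.json && python3 -m creep m.json|tail -3|head -1; python3 s.py
```

```text
contact_force: [-6.3, -2.0, 6.0]
yaw 22.71 tq [-0.58  1.19 -0.08] j7 -1.291 f_tool [-6.6 -0.6 -6. ]
contact_force: [-5.3, -3.1, 6.1]
yaw 19.85 tq [-0.52  1.23 -0.11] j7 -1.332 f_tool [-6.1  1.1 -6. ]
contact_force: [-5.7, -3.0, 6.2]
yaw 17.13 tq [-0.54  1.2   0.61] j7 -1.372 f_tool [-6.4  1.1 -6.2]
```

In the tool's units: 0.03 rad / 6.2832 = 0.0048.

```bash
for i in 1 2; do echo '[0,0,0,0.0048,0.3,0,0,0,0,0.3,0,0,0,0,0.3]' > m.json && python3 -m creep m.json|tail -3|head -1; python3 s.py; done
```

```text
contact_force: [-5.4, -2.6, 4.9]
yaw 15.51 tq [-0.68  1.24  1.18] j7 -1.395 f_tool [-5.9  1.1 -4.9]
contact_force: [-6.6, -3.2, 5.5]
yaw 13.9 tq [-0.69  1.21  1.67] j7 -1.419 f_tool [-7.2  1.5 -5.5]
```

Torque builds from yaw 19.3° on, so the cap is firmly bottomed. I'll back off in steps to find where it unloads.

In the tool's units: -0.04 rad / 6.2832 = -0.0064.

```bash
for i in 1 2 3 4; do echo '[0,0,0,-0.0064,0.3,0,0,0,0,0.3,0,0,0,0,0.3]' > m.json && python3 -m creep m.json|tail -3|head -1; python3 s.py; done
```

```text
contact_force: [-5.5, -2.3, 5.7]
yaw 16.07 tq [-0.61  1.18  1.04] j7 -1.387 f_tool [-5.9  0.6 -5.7]
contact_force: [-6.3, -2.6, 4.9]
yaw 18.21 tq [-0.6   1.22  0.31] j7 -1.356 f_tool [-6.8  0.6 -4.9]
contact_force: [-6.1, -2.3, 6.3]
yaw 20.45 tq [-0.5   1.22  0.07] j7 -1.323 f_tool [-6.6  0.1 -6.3]
contact_force: [-6.4, -2.5, 7.2]
yaw 22.73 tq [-0.54  1.25  0.08] j7 -1.29 f_tool [-6.9 -0.1 -7.2]
```

In the tool's units: -0.0004 m is -0.008, -0.0002 m is -0.004, -0.15 rad / 6.2832 = -0.0239.

```bash
echo '[0,0,-0.008,-0.0239,0.3,0,0,-0.006,-0.0239,0.3,0,0,-0.004,-0.0239,0.3,0,0,-0.004,-0.0239,0.3,0,0,-0.004,-0.0239,0.3,0,0,-0.004,-0.0239,0.3,0,0,-0.004,-0.0239,0.3,0,0,-0.004,-0.0239,0.3,0,0,-0.004,-0.0239,0.3,0,0,-0.004,-0.0239,0.3,0,0,0,0,0.3,0,0,0,0,0.3,0,0,0,0,0.3]' > m.json && python3 -m creep m.json; python3 s.py
```

```text
t: 20.2
eef_pos: [0.4814, -0.085, 0.0551]
tool_rot: [0.001, 0.584, 0.811, -0.001]
contact_force: [1.8, -6.5, -5.4]
gripper_width: 0.373
grasp_force: 79.8
yaw 108.48 tq [-1.33 -0.39  0.06] j7 -0.045 f_tool [-6.7 -0.3  5.5]
```

In the tool's units: 0.0004 m is 0.008, -0.012 rad / 6.2832 = -0.0019.

```bash
echo '[0,0,0.008,-0.0019,0.3,0,0,0,0,0.3,0,0,0,0,0.3,0,0,0,0,0.3]' > m.json && python3 -m creep m.json; python3 s.py
python3 - <<'E'
from h import *
a=eyes.read_camera("wrist");b=eyes.read_camera("scene")
A=cv2.resize(a,(400,300),interpolation=cv2.INTER_AREA)
B=cv2.resize(b[180:270,220:340],(400,300),interpolation=cv2.INTER_CUBIC)
c=eyes.read_camera("side")[130:230,240:340]
cv2.imwrite("pics/end.png",np.vstack([np.hstack([A,B]),np.hstack([cv2.resize(c,(300,300),interpolation=cv2.INTER_CUBIC),cv2.resize(a[120:270,140:390],(500,300),interpolation=cv2.INTER_CUBIC)])]))
E
```

```text
t: 20.6
eef_pos: [0.4814, -0.085, 0.055]
tool_rot: [0.001, 0.58, 0.815, -0.001]
contact_force: [0.6, -5.9, -1.0]
gripper_width: 0.375
grasp_force: 80.0
yaw 109.16 tq [-1.24 -0.13  0.03] j7 -0.036 f_tool [-5.7 -1.4  1. ]
```

View pics/end.png

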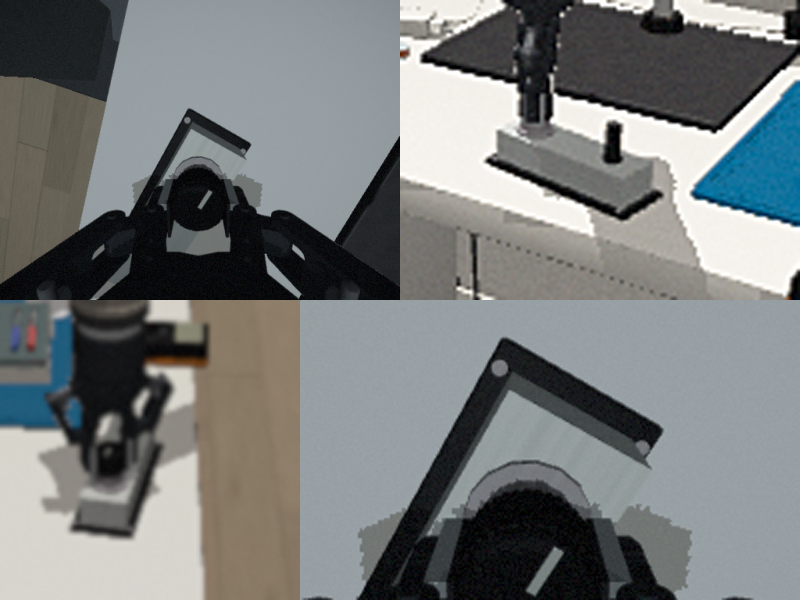

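The final picture shows the index line, from (533,593) to (557,548), parallel to the block's long edge and pointing to its +y end, so the cap is 90° open. The pin stands in the socket with its flange down.

```bash
python3 -c "
from station import bot; print(bot.hand_in())"
```

```text
the job is handed in; nothing more can be done
None
```

I plugged the pin fully home, screwed the cap down to its stop and backed it off 90°, and handed the job in at about 21 s with the gripper still holding the cap; I got no verdict back.

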